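# Park the index plunger of the rotary table

### The job

Two small fixtures are bolted to the bench, each held by a sprung index plunger with a black T-handle on top. Free the round index plate: pull its plunger's handle straight up, twist it to either side and let it down into the rest notch so that it stays retracted by itself when you let go. Leave the plunger of the straight stop bar engaged.

Things in the scene. Friction and masses are not known exactly. Their poses are not given: they have to be found in the camera images.
- table_handle (a point): Centre of the black T-handle over the rim of the round aluminium plate (142 mm across): the one to work. Upright slab, 60 mm long (own x), 16 thick (own y: pinch across this), 26 high; z up on the plunger's axis. 93 mm above the bench when engaged. Below it a neck 14 mm wide in a crown of six domed steel dowels, 45 mm across, tops 27 mm below this point at the start; bracket deck 43 mm below.
- table_plunger (a joint): Lift of that plunger, m: 0 engaged, 0.022 upper stop; a spring pulls it down with 5 N at 0, 11 N at the stop. A cross pin on the neck, parallel to the handle, lies in the crown's deep slot when engaged; it clears the dowel tops at lift 0.015 and sits in a rest notch at 0.010.
- table_twist (a joint): Twist of that handle, rad, counter-clockwise from above positive; free only when lifted clear. About 0 (+-0.1) in the deep slot; rest notches between the dowels at +1.047 and -1.047 (60 degrees either way, equally good); stops at +-1.3. Let go anywhere past about 40 degrees, the domed dowels guide the pin down into the notch.
- bar_plunger (a joint): Lift, m, of the other plunger: the same in every way, but it stands over the straight aluminium stop bar (200 x 36 mm, upright steel block at one end), on the other side of the work area. 0 engaged. To be left alone.
There are look-alikes about, which are no part of the job. What is shaped like the part that bears table_handle but turquoise is not meant.

How it is judged:
On the way:
1. the round plate's plunger is pulled up clear of the crown's dowels (value of joint table_plunger above 0.0135 m), for 0.1 s.
At the end, for the whole second after the job is handed in: The round plate's plunger rests by itself in a rest notch, lifted 7.5 to 12.5 mm and twisted 47 to 73 degrees to either side, at rest and let go; the stop bar's plunger is down (lift under 3 mm) (value of joint table_plunger between 0.0075 and 0.0125 m and (value of joint table_twist between 0.82 and 1.27 rad or value of joint table_twist between -1.27 and -0.82 rad) and velocity of joint table_plunger between -0.01 and 0.01 m/s and value of joint bar_plunger below 0.003 m); the robot touches nothing.
It fails at once if the stop bar's plunger is pulled (lifted more than 6 mm) (value of joint bar_plunger above 0.006 m).
It also fails if it takes over 32 s, if anything falls off the work surface, if the arm or the gripper's body presses on something with over 40 N, if the wrist force passes 120 N, or if a joint passes its speed limit or range.

### The arm

A 7-joint arm with a two-finger parallel gripper is mounted at the origin on the work surface. World frame = base frame: x ahead of the robot, y to its left, z up, the work surface at z = 0. Lengths are in m, angles in rad, forces in N, time in s.
With the tool pointing down it reaches from about 0.4 to 0.85 m from the base axis. Payload 6.9 kg.
Tool frame: the origin (TCP) lies at the very end of the fingers, on their centre line; the grasp point (between the pads) lies 19 mm behind it; z points along the fingers, y is the direction in which the jaws open and shut (so a half turn about z gives the same grasp; the last joint's range is limited). The gripper opens to 85 mm and grips with 20 to 120 N. Pads are 22 mm wide; open, the fingers measure 114 mm over their backs; the gripper's body (76 mm by 85 mm) begins 54 mm behind the grasp point. The pads swing forward as they close: fully open they stand 13 mm farther back than shut.
Start: joints at [-1.214, 0.507, -0.238, 1.5, 0.126, 1.149, -0.155], TCP at [0.155, 0.605, 0.231] pointing down, gripper open.
Joint ranges: [-3.08, 3.08], [-0.24, 2.05], [-1.43, 1.35], [0, 2.5], [-1.52, 4.66], [0.17, 1.96], [-2.89, 2.89]. Speed limits (rad/s): [2.39, 2.39, 3.14, 3.14, 3.14, 3.14, 3.14].

### API

Orientations are given as a unit quaternion [x, y, z, w].
In Python, from plant import arm gives the robot as it stands. Calls block until the motion is done:
- arm.goto(position, orientation): joint-space move of the TCP to a pose.
- arm.move_l(position, v=0.15, attitude=None): straight line of the TCP; attitude=None keeps the orientation; v is the mean speed in m/s.
- arm.move_joints(angles): joint-space move.
- arm.gripper_to(opening, grasp_force=None): finger opening in m; grasp_force is the grip in N (None keeps the last); returns when the fingers have stopped.
- arm.hold(seconds).
- arm.solve_ik(position, orientation): joint angles nearest the present ones, or None.
- arm.get_image(name): name is "scene" or "top" or "wrist"; returns a dict with "frame" (480x640x3 uint8, red, green, blue), "range_z" (480x640 float32, m along the optical axis (not along the pixel's ray), 0 where there is no reading), "mtx" (3x3 intrinsics, pixels), "k1" (the pictures are not rectified: a ray, as slopes to the right and down, at radius r is drawn at 1 + k1 r^2 times it, then the intrinsics apply), "T" (4x4, takes a point from camera to world coordinates); the wrist camera has in their place "hand_eye" (4x4, takes a point from camera to tool coordinates, whose origin is the TCP and whose axes are the flange's). Camera axes: x right, y down, z forward; pixel columns grow to the right and rows downward; lengths in m; the calibration is good to about 2 mm. A picture is of the moment at which its call begins: read the wrist's pose just before it.
A pose or a line that the arm cannot do raises arm.IKError and nothing moves.
- arm.finish_job(): hands the job in, once; it reports no verdict.
Readings, each from a call of its own:
- arm.current_time(): time.
- arm.current_qpos(): joint angles.
- arm.current_dq(): joint speeds.
- arm.current_tau(): joint torques, N m.
- arm.current_ee_pos(): TCP position.
- arm.current_tcp_rot(): TCP orientation.
- arm.current_contact_force(): force on the tool from outside, world axes, zero at the start.
- arm.current_ft_torque(): the same for the moment, N m.
- arm.current_gripper_width(): finger opening in m.
Only numpy, scipy, OpenCV 4.12 (cv2) and the standard library are available. Lean on these libraries where they do the work, as an engineer would, in place of code of your own. Each camera call takes 0.05 s, during which the arm holds its last target. There are 200 camera calls.

## Working session

There is one attempt and no reset: what is moved stays moved. The work goes in short steps, each a Python script; the robot and the scene stay as the last script left them, time stands still between calls to the robot, and variables do not carry over. Pictures are saved under pics/ and viewed, about 8 in all and at most 12, crops included, and the job is handed in when it is done.

```bash
mkdir -p pics; ls
cat > h.py <<'E'
import numpy as np, cv2
from plant import arm
from scipy.spatial.transform import Rotation as R
def cloud(d,T):
    K=np.array(d["mtx"]);z=d["range_z"]
    v,u=np.mgrid[0:480,0:640]
    p=cv2.undistortPointsIter(np.stack([u,v],-1).reshape(-1,1,2).astype(np.float64),K,np.array([d["k1"],0,0,0,0.]),None,None,(3,50,1e-9)).reshape(480,640,2)
    c=np.dstack([p[...,0]*z,p[...,1]*z,z])
    w=c@T[:3,:3].T+T[:3,3]; w[z==0]=np.nan
    return w
def save(d,n): cv2.imwrite(f"pics/{n}.png",d["frame"][...,::-1])
E
python3 - <<'E'
from h import *
for n in ("top","scene"):
    d=arm.get_image(n);save(d,n+"1");np.savez(n+"1.npz",f=d["frame"],w=cloud(d,np.array(d["T"])))
print(arm.current_tcp_rot(),arm.current_time())
E
```

```text
pics
[ 1.25043450e-01  9.92150937e-01 -8.03267620e-04 -9.19822413e-05] 0.1
```

View pics/top1.png

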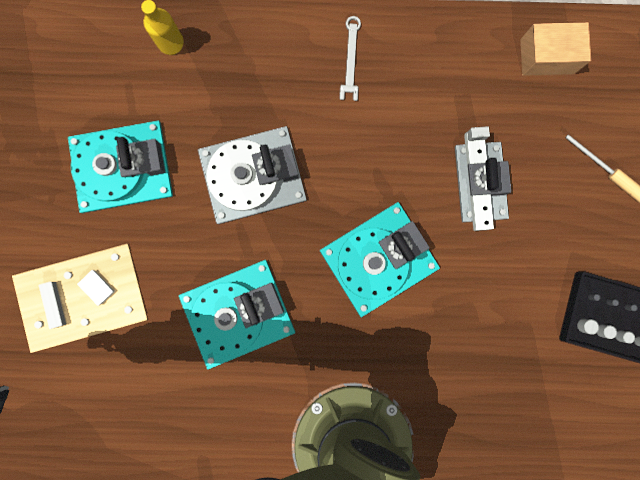

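View pics/scene1.png

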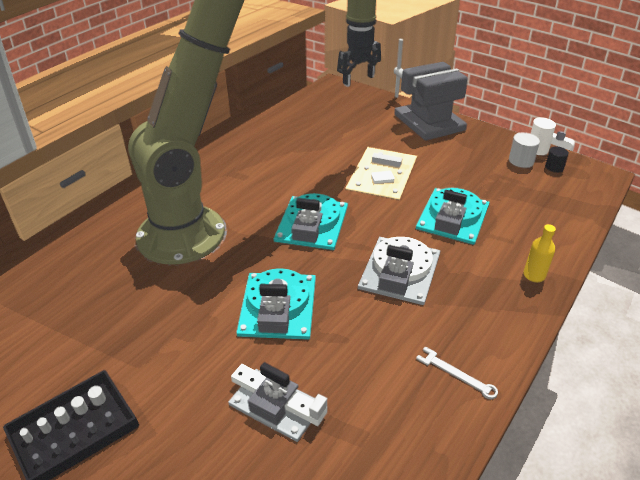

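The target is the plain aluminium round plate: handle at about (267,160) in top, (400,253) in scene. The turquoise ones are decoys, and the stop bar is at about (490,175) in top. Next I'll measure the handle from depth.

Run:
```python
from h import *
def rep(n,box):
    a=np.load(n+"1.npz");w=a["w"];f=a["f"]
    x0,x1,y0,y1=box
    W=w[y0:y1,x0:x1].reshape(-1,3);F=f[y0:y1,x0:x1].reshape(-1,3)
    print(n,"zmax",np.nanpercentile(W[:,2],[90,95,99,100]))
    m=(W[:,2]>0.098)&(W[:,2]<.115)&(F.max(1)<80)
    P=W[m];(c,s,ang)=cv2.minAreaRect((P[:,:2]*1000).astype(np.float32))
    print(m.sum(),"mean",P.mean(0),"rect c",c,s,ang)
    q=cv2.boxPoints((c,s,ang));e=max((q[1]-q[0],q[2]-q[1]),key=np.linalg.norm);print("long axis deg",np.degrees(np.arctan2(e[1],e[0])))
rep("top",(250,285,135,190)); rep("scene",(380,420,240,268))
rep("top",(475,510,150,195))
```

```text
top zmax [0.10488369 0.10674825 0.10872519 0.11166134]
258 mean [0.54810611 0.17835734 0.10599348] rect c (548.6528930664062, 178.81369018554688) (58.51957321166992, 15.977745056152344) 16.235919952392578
long axis deg 16.235933
scene zmax [0.1021986  0.10420372 0.10640402 0.10943332]
104 mean [0.5521079  0.17376578 0.10277232] rect c (552.5950317382812, 174.80496215820312) (55.30378341674805, 15.32834529876709) 17.44389533996582
long axis deg 17.443914
top zmax [0.10603523 0.10726599 0.10921365 0.11166485]
291 mean [ 0.53443214 -0.24606195  0.10584748] rect c (534.6234130859375, -247.56947326660156) (60.20712661743164, 17.925148010253906) 4.642145156860352
long axis deg 4.64215
```

```bash
cat >> h.py <<'E'
def quat(jaw_deg):  # tool down, y axis (jaws) along jaw_deg
    a=np.radians(jaw_deg);y=np.array([np.cos(a),np.sin(a),0]);z=np.array([0,0,-1.])
    return R.from_matrix(np.column_stack([np.cross(y,z),y,z])).as_quat()
E
python3 - <<'E'
from h import *
for j in (106.5,-73.5):
    for t in (-62,0,62):
        q=arm.solve_ik([.55,.177,.1],quat(j+t)); print(j,t,None if q is None else np.round(q,2))
q0=arm.solve_ik([.55,.177,.24],quat(106.5)); q1=arm.solve_ik([.55,.177,.24],quat(-73.5))
c=arm.current_qpos(); print(np.round(q0-c,2),np.round(q1-c,2))
E
```

```text
106.5 -62 [-0.37  0.57  0.03  1.8  -0.02  0.78  0.44]
106.5 0 [-0.21  0.57 -0.23  1.8   0.17  0.79  1.34]
106.5 62 [-0.02  0.61 -0.52  1.8   0.39  0.84  2.21]
-73.5 -62 [-0.97  0.86  1.15  1.81 -0.89  1.1  -1.85]
-73.5 0 [-0.63  0.61  0.43  1.8  -0.34  0.81 -1.31]
-73.5 62 [-0.51  0.58  0.25  1.8  -0.19  0.78 -0.37]
[ 0.99 -0.08  0.04  0.11 -0.03 -0.04  1.57] [ 0.55 -0.05  0.72  0.12 -0.35 -0.03 -1.25]
```

Jaw direction 106.5° with a twist of −60° sits well within the joint ranges. I'll move above the handle and refine with the wrist camera.

Run:
```python
from h import *
arm.goto([.55,.177,.24],quat(106.5)); arm.gripper_to(.05); arm.hold(.2)
p=np.array(arm.current_ee_pos());r=arm.current_tcp_rot()
d=arm.get_image("wrist");save(d,"w1")
T=np.eye(4);T[:3,:3]=R.from_quat(r).as_matrix();T[:3,3]=p
W=cloud(d,T@np.array(d["hand_eye"])).reshape(-1,3);F=d["frame"].reshape(-1,3)
m=(W[:,2]>.1)&(W[:,2]<.115)&(F.max(1)<80)&(np.hypot(W[:,0]-.55,W[:,1]-.177)<.05)
P=W[m];c,s,a=cv2.minAreaRect((P[:,:2]*1000).astype(np.float32))
e=np.linalg.eigh(np.cov(P[:,:2].T))[1][:,1]
print(m.sum(),P.mean(0),c,s,a,np.degrees(np.arctan2(e[1],e[0])),p,arm.current_time())
```

```text
1131 [0.55081713 0.18009399 0.10567535] (550.3709716796875, 180.6016845703125) (58.2352294921875, 15.375802993774414) 16.338953018188477 -162.8719388061804 [0.55002093 0.17699575 0.24001234] 2.8833
```

View pics/w1.png

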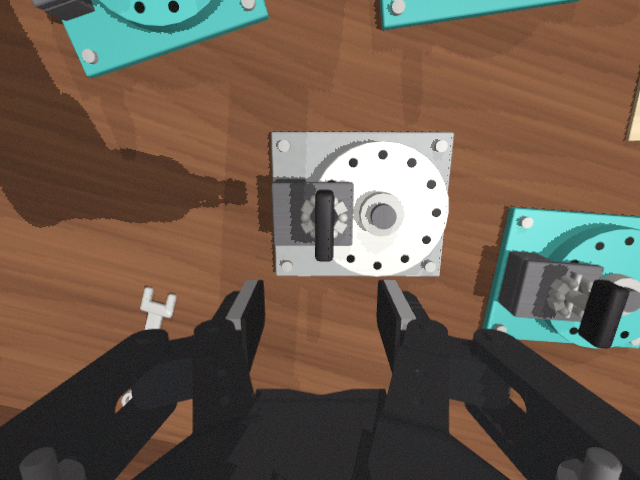

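The wrist view shows the handle at (324,226) between the fingers. It agrees with the top view to about 2 mm, with size 58×15 and top z 0.106. Next: grasp, then lift.

Run:
```python
from h import *
q=quat(106.8);x,y=.5503,.1800
arm.gripper_to(.042)
arm.move_l([x,y,.12],v=.15,attitude=q); arm.move_l([x,y,.076],v=.06)
print("down",arm.current_contact_force())
arm.gripper_to(0.0,grasp_force=60); arm.hold(.2)
print("grip",arm.current_gripper_width(),arm.current_contact_force(),arm.current_ft_torque())
arm.move_l([x,y,.0945],v=.03); arm.hold(.2)
print("lift",arm.current_gripper_width(),arm.current_ee_pos(),arm.current_contact_force(),arm.current_ft_torque(),arm.current_time())
d=arm.get_image("wrist");save(d,"w2")
```

```text
down [ 0.14091257 -0.10949733 -0.78048138]
grip 0.014849546795109182 [-0.21231357  0.125105    5.76177627] [ 0.07127162  0.33379754 -0.01843075]
lift 0.015019802468058474 [0.55036744 0.18019468 0.09434658] [ 3.53096523  3.1120226  -9.85282107] [ 0.76439609 -0.89816682 -0.00388659] 6.4833
```

View pics/w2.png

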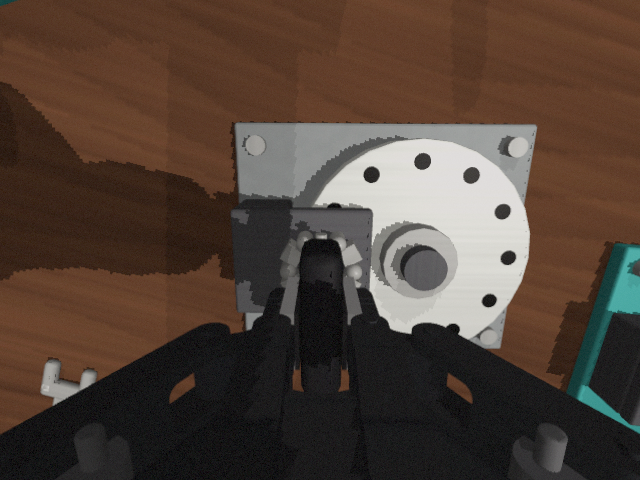

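The pull is 9.85 N, which matches the spring at about 17.8 mm lift, and the width of 15 mm confirms the grip. The wrist view shows the handle between the pads, centred at about (322,300). Now I'll twist in small steps.

Run:
```python
from h import *
x,y=.5503,.1800
for t in (12,24,36,48,60):
    arm.goto([x,y,.0945],quat(106.8-t))
    f=np.array(arm.current_contact_force());m=np.array(arm.current_ft_torque())
    print(t,np.round(f,1),np.round(m,2))
    if abs(m[2])>1.5 or np.hypot(f[0],f[1])>40: print("STOP");break
else:
    arm.hold(.2)
    arm.move_l([x,y,.0865],v=.02); arm.hold(.2)
    print("low",np.round(arm.current_contact_force(),1),np.round(arm.current_ft_torque(),2),arm.current_ee_pos())
print(arm.current_gripper_width(),arm.current_time())
```

```text
12 [ 3.1  4.1 -9.9] [ 0.81 -0.89 -0.04]
24 [  2.3   3.3 -10.4] [ 0.83 -0.87  0.02]
36 [  3.9   4.3 -10.9] [ 0.95 -0.96  0.03]
48 [  3.3   4.  -10.5] [ 1.   -1.02 -0.02]
60 [  4.4   3.9 -10.6] [ 0.98 -1.04  0.01]
low [ 3.8  4.3 -8.4] [ 0.99 -0.88  0.01] [0.55047406 0.18088762 0.08672163]
0.015101910351341926 8.9
```

Run:
```python
from h import *
x,y=.5503,.1800
arm.move_l([x,y,.0855],v=.02)
print("low",np.round(arm.current_contact_force(),1))
arm.gripper_to(.042); arm.hold(.2)
print("open",np.round(arm.current_contact_force(),1))
arm.move_l([x,y,.24],v=.12); arm.hold(.4)
p=np.array(arm.current_ee_pos());r=arm.current_tcp_rot()
d=arm.get_image("wrist");save(d,"w3")
T=np.eye(4);T[:3,:3]=R.from_quat(r).as_matrix();T[:3,3]=p
W=cloud(d,T@np.array(d["hand_eye"])).reshape(-1,3);F=d["frame"].reshape(-1,3)
m=(W[:,2]>.1)&(W[:,2]<.13)&(F.max(1)<80)&(np.hypot(W[:,0]-.55,W[:,1]-.18)<.05)
P=W[m];c,s,a=cv2.minAreaRect((P[:,:2]*1000).astype(np.float32))
e=np.linalg.eigh(np.cov(P[:,:2].T))[1][:,1]
print(m.sum(),P.mean(0),c,s,a,np.degrees(np.arctan2(e[1],e[0])),np.round(arm.current_contact_force(),1),arm.current_time())
t=arm.get_image("top");save(t,"top2");w=cloud(t,np.array(t["T"]))[150:195,475:510].reshape(-1,3)
print("bar top z",np.nanpercentile(w[:,2],[95,99]))
```

```text
low [1.7 4.9 1.3]
open [0.3 0.3 0. ]
1392 [0.54947052 0.18247882 0.11533239] (550.5589599609375, 181.36257934570312) (15.659324645996094, 58.60125732421875) 47.18714904785156 137.35893171945608 [-0.2 -0.1  1. ] 11.6167
bar top z [0.1075268  0.10953888]
```

View pics/w3.png

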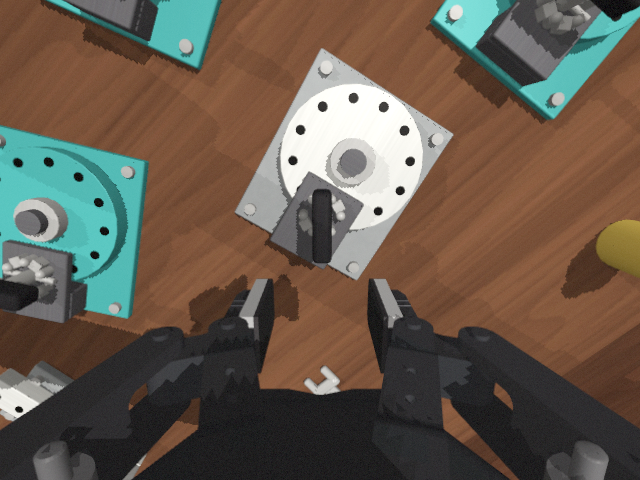

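The handle at (322,226) is now twisted about −60° (long axis 137.3° against 16.8°, i.e. −59.5°). Its top is at 0.1153 against 0.1057, so it is lifted 9.7 mm and sits in the notch. The gripper is clear and the bar is unchanged.

```bash
python3 -c "
from h import *
arm.finish_job(); print(arm.current_time())"
```

```text
the job is handed in; nothing more can be done
the job is handed in; nothing more can be done
```

The round plate's plunger is now resting retracted in its −60° notch, and I handed the job in at about 12 s of robot time. No verdict is reported, so what follows is from my own measurements.

- **What I did:** I gripped the aluminium plate's handle at 60 N and pulled it up about 18 mm. I then twisted it −60°, lowered it into the rest notch, let go and backed off to 0.24 m.
- **Pull clear of the dowels:** The pull force was 9.85 N, which matches the spring at about 17.8 mm of lift. That is above the required 13.5 mm.
- **At rest after letting go:** The wrist camera showed the handle lifted 9.7 mm and twisted about −59.5°. The tool force was near zero, about 1 N.
- **Stop bar:** I never approached it. Its handle height (top about 0.109 m) matched the starting reading.

No checks failed. The top and wrist cameras placed the handle within about 2 mm of each other. The scene camera differed by about 6 mm, with only part of the handle visible to it, so I used the wrist measurement.

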